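# Set out the retouching place in a porcelain studio

## Robot

A 6-joint arm with a two-finger parallel gripper is mounted at the origin on the work surface. World frame = base frame: x ahead of the robot, y to its left, z up, the work surface at z = 0. Lengths are in m, angles in rad, forces in N, time in s.
With the tool pointing down it reaches from about 0.35 to 0.85 m from the base axis. Payload 8.1 kg.
Tool frame: the origin (TCP) lies on the centre line of the jaws, within the pads' length; the fingertips stand 19 mm ahead of it and the grasp point (between the pads) is the TCP; z points along the fingers, y is the line along which they close (so a half turn about z gives the same grasp; the last joint's range is limited). The gripper opens to 93 mm and grips with 3 to 60 N. Pads are 15 mm wide; open, the fingers measure 128 mm over their backs; the gripper's body (75 mm by 188 mm) begins 65 mm behind the grasp point.
Start: joints at [1.215, 0.13, 1.488, -0, 1.523, -0.085], TCP at [0.16, 0.578, 0.238] pointing down, gripper open.
Joint ranges: [-2.96, 2.96], [-0.89, 2.26], [0.02, 2.5], [-1.34, 4.48], [0, 2.73], [-2.66, 2.66]. Speed limits (rad/s): [2.39, 2.39, 2.79, 3.14, 3.14, 3.14].

## Interface

Orientations are given as a unit quaternion [x, y, z, w].
In Python, from station import telemetry, cams, order gives the robot as it stands.
- The arm moves only by the tool send_rows, never from a script. Its argument "rows" is a list that holds one entry, the list of rows, each a list of 7 numbers: the opening, from 0 (shut) to 1 (fully open), then the shift along the tool's x, y, z scaled (see below), then the turn, a rotation vector about the tool's x, y, z scaled (see below). In form: [[[fingers, dx, dy, dz, ax, ay, az], ...]]. A call has exactly 8 rows; each row is the pose to reach, as a shift and turn from the pose commanded when the call began, along the tool's axes at that moment; what a row does not reach only later rows make up. The controller multiplies each number of a shift by 1 m and each number of a turn by 90 degrees. A row lasts 1/8 s, in which the tool goes at most 62.5 mm and 10.7 degrees, less where a joint would pass 70% of its speed; a pose out of reach is approached as far as the arm can. A call with a number of a shift or a turn outside -1 to 1 is refused whole. A call with a gripper value outside its range is refused whole. The fingers move at their own pace and stop on an object; "newtons" is the grip in N (left out, the last holds). Time passes only in rows, so rows that repeat a pose let the fingers close, or fill a call up. It gives the time, the measured TCP pose, the force, the opening and the grip force at its end, in the units of the state.
- telemetry.state(): the state, without advancing time (a new reading comes with each control period).
- cams.read_camera(name): name is "scene" or "top" or "wrist"; returns a dict with "pixels" (420x560x3 uint8, red, green, blue), "mtx" (3x3 intrinsics, pixels), "origin" and "orientation" of the camera in the world. Camera axes: x right, y up, looking along -z (the intrinsics and any distortion apply to the point x, -y, -z); pixel columns grow to the right and rows downward; lengths in m; the calibration is good to about 2 mm. A picture is of the moment at which its call begins. There is no depth.
- order.sign_off(): hands the job in; it is judged then, once.
The state is a dict: "t": time; "joint_positions": joint angles; "joint_vel": joint speeds; "joint_efforts": joint torques, N m; "position": TCP position; "orientation": TCP orientation; "ft_force": force on the tool from outside, world axes, zero at the start; "ft_torque": the same for the moment, N m; "gripper_width": opening from 0.0 (shut) to 1.0 (fully open); "grip_force": force on a finger pad.
Only numpy, scipy, OpenCV 4.12 (cv2) and the standard library are available. Lean on these libraries where they do the work, as an engineer would, in place of code of your own. Each camera call takes 0.05 s, during which the arm holds its last target. There are 200 camera calls.

## Task

Set the place for retouching the porcelain box: stand its base in the middle of the banding wheel, and then close it with its lid. Behind the palette (on its far side from the robot; left and right as the robot sees them) and a finger's breadth, about 15 mm, clear of it, stand the green pot at the left end and the blue pot at the right end, each with its outer side in line with that end of the palette, and the white cup halfway between the two pots. Everything stands upright, no porcelain is dropped, and the ochre pot and the red pot stay where they are.

Things in the scene. Friction and masses are not known exactly. Their poses are not given: they have to be found in the camera images.
- box_base: base of the round porcelain box: white with a painted band of pink flowers round the side, open at the top, turquoise inside. 60 mm in diameter, side wall 26 mm high to the flat shoulder on which the lid rests; inside the shoulder a neck ring, 45 mm outer diameter, rises a further 5 mm (31 mm in all). Loose, 130 g. Origin: centre of its underside, z up; round, so its yaw does not matter.
- box_lid: lid of the porcelain box, lying right way up: white disc-shaped cap with a painted top (pink flowers, green leaves, a dark blue bird, thin red ring), closed above and hollow below. 60 mm in diameter, 22 mm high. Its skirt (inner diameter 52 mm) goes loosely over the base's neck (about 3 mm play all round) and rests on the base's shoulder, so that seated the lid's origin is 26 mm above the base's. Loose, 90 g. Origin: centre of its lower rim, z up; yaw does not matter.
- pot_green: green screw-cap colour pot, an upright cylinder 44 mm in diameter over its green cap and 42 mm high (cap: the top 14 mm; the paler body below is 41 mm in diameter). Loose, 70 g. Origin: centre of its underside, z up. Goes behind the left end of the palette: with its side in line with that end and 15 mm clear, its centre is at x = +92 mm, y = +68 mm in the palette's frame.
- pot_blue: dark blue screw-cap colour pot, an upright cylinder 44 mm in diameter over its dark blue cap and 42 mm high (cap: the top 14 mm; the paler body below is 41 mm in diameter). Loose, 70 g. Origin: centre of its underside, z up. Goes behind the right end of the palette: with its side in line with that end and 15 mm clear, its centre is at x = +92 mm, y = -68 mm in the palette's frame.
- cup: plain white porcelain mixing cup without a handle, open at the top: rim 54 mm in diameter, 48 mm high, sides almost upright over the upper half, tapering below to a foot 32 mm in diameter; wall 3 mm. Loose, 90 g. Origin: centre of its underside, z up. Goes halfway between the two pots: 15 mm clear of the palette its centre is at x = +97 mm, y = 0 in the palette's frame.
- pot_ochre: ochre (orange-yellow) screw-cap colour pot, an upright cylinder 44 mm in diameter over its ochre (orange-yellow) cap and 42 mm high (cap: the top 14 mm; the paler body below is 41 mm in diameter). Loose, 70 g. Origin: centre of its underside, z up. Not needed: leave it. The small pots in the rack and tray at the bench's edges have other colours.
- pot_red: red screw-cap colour pot, an upright cylinder 44 mm in diameter over its red cap and 42 mm high (cap: the top 14 mm; the paler body below is 41 mm in diameter). Loose, 70 g. Origin: centre of its underside, z up. Not needed: leave it where it stands.
- wheel: banding wheel: dark green iron foot and a round aluminium head with concentric grooves, 160 mm in diameter, flat top 60 mm above the bench. The foot is fixed; the head turns stiffly about its upright axis. Origin: on that axis, at the bench; z up. A thin brush (6 mm) and two abrasive pads (5 mm high) lie fixed near the bench's middle line; more equipment stands along its back and sides.
- palette: flat white enamelled palette with a dark blue rim, five shallow wells in a row along its far side; 110 mm (its x) by 180 mm (its y), rim 9 mm high. Fixed to the bench. Origin: centre of its underside; x points to its back (the far side, away from the robot, within 0.2 rad of the robot's +x), y to its left end, z up. It stands on one side of the bench's middle and the wheel on the other, either way round.
There are look-alikes about, which are no part of the job. Of the things that look like the pot_green, take the one that is farthest from the robot's base at the start.

How it is judged:
On the way, in this order (a step that is already met when the one before it is completed fails the run):
1. the box base stands in the middle of the banding wheel (horizontal distance between box_base and wheel below 0.012 m and z of box_base in the frame of wheel between 0.057 and 0.063 m and linear speed of box_base below 0.02 m/s and angular speed of box_base below 0.2 rad/s and angle between box_base's own z axis and vertical below 0.06 rad), for 0.2 s.
2. the lid rests on the base (all of step 1 and horizontal distance between box_lid and box_base below 0.006 m and z of box_lid in the frame of box_base between 0.0235 and 0.0285 m and linear speed of box_lid below 0.02 m/s and angular speed of box_lid below 0.2 rad/s and angle between box_lid's own z axis and vertical below 0.06 rad), for 0.2 s.
At the end, for the whole second after the job is handed in: Base on the wheel within 12 mm of its axis, lid seated within 6 mm of centred. 2 to 30 mm behind the palette stand the green pot (68 mm left of its middle), cup (middle) and blue pot (68 mm right), each within 15 mm sideways. All upright, released, at rest; ochre and red pots moved under 15 mm (all of step 2 and x of pot_green in the frame of palette between 0.079 and 0.107 m and y of pot_green in the frame of palette between 0.053 and 0.083 m and height (world z) of pot_green between -0.004 and 0.004 m and linear speed of each of pot_green, pot_blue, cup below 0.02 m/s and angular speed of each of pot_green, pot_blue, cup below 0.2 rad/s and angle between each of pot_green, pot_blue, cup's own z axis and vertical below 0.06 rad and x of pot_blue in the frame of palette between 0.079 and 0.107 m and y of pot_blue in the frame of palette between -0.083 and -0.053 m and height (world z) of pot_blue between -0.004 and 0.004 m and x of cup in the frame of palette between 0.084 and 0.112 m and y of cup in the frame of palette between -0.015 and 0.015 m and height (world z) of cup between -0.004 and 0.004 m and distance of each of pot_ochre, pot_red from where it was at the start of the episode below 0.015 m); the robot touches nothing.
It fails at once if the porcelain base is dropped (falling faster than 0.5 m/s with no finger on it) (linear speed of box_base above 0.5 m/s and contact force between the fingers and box_base below 0.01 N).
It fails at once if the porcelain lid is dropped (falling faster than 0.5 m/s with no finger on it) (linear speed of box_lid above 0.5 m/s and contact force between the fingers and box_lid below 0.01 N).
It fails at once if the porcelain cup is dropped (falling faster than 0.5 m/s with no finger on it) (linear speed of cup above 0.5 m/s and contact force between the fingers and cup below 0.01 N).
It fails at once if the ochre pot is moved more than 15 mm (distance of pot_ochre from where it was at the start of the episode above 0.015 m).
It fails at once if the red pot is moved more than 15 mm (distance of pot_red from where it was at the start of the episode above 0.015 m).
It also fails if it takes over 128 s, if anything falls off the work surface, if the arm or the gripper's body presses on something with over 40 N, if the wrist force passes 120 N, or if a joint passes its speed limit or range.

## Working session

There is one attempt and no reset: what is moved stays moved. The work goes in short steps, Python scripts to look and compute and a tool call to move; the robot and the scene stay as the last step left them, time stands still between calls to the robot, and variables do not carry over. Pictures are saved under pics/ and viewed, at most 14 in all, crops included, and the job is handed in when it is done.

Besides the shell and the picture viewer there is one more tool, called after "Call:" in YAML: its name, and indented under it one key for each argument. send_rows: Moves the arm, as the interface text tells. Its arguments: {"type":"object","properties":{"rows":{"type":"array"},"newtons":{"type":"number"}},"required":["rows"]}

```bash
ls; mkdir -p pics
python3 - <<'E'
from station import telemetry,cams
import cv2
print(telemetry.state())
for n in("scene","top"):
    c=cams.read_camera(n); print(n,c["mtx"],c["origin"],c["orientation"],[k for k in c])
    cv2.imwrite(f"pics/{n}0.png",cv2.resize(c["pixels"][:,:,::-1],(800,600),interpolation=cv2.INTER_CUBIC))
E
```

```text
pics
{'t': 0.0, 'joint_positions': array([ 1.21458755e+00,  1.31171509e-01,  1.48927413e+00, -1.08454159e-05,
        1.52301178e+00, -8.53979488e-02]), 'joint_vel': array([ 2.31199225e-04,  5.11555269e-04, -1.25418734e-05, -5.08458168e-04,
       -1.86134731e-03,  4.54721793e-04]), 'joint_efforts': array([-3.11866033e-04, -5.59822190e+01, -4.91763926e+01,  7.66627654e-02,
        3.49953223e-02, -1.27782032e-04]), 'position': array([0.16029949, 0.57762927, 0.23658408]), 'orientation': array([ 1.34991707e-01,  9.90846290e-01, -9.10931810e-04, -1.98919545e-04]), 'ft_force': array([-1.1164211 , -0.45304456, -0.62991698]), 'ft_torque': array([-0.01941838,  0.00061489, -0.04552777]), 'grip_force': 0.0, 'gripper_width': 1.0012761347628238}
scene [[403.95253367   0.         281.35199067]
 [  0.         403.95253367 210.35848915]
 [  0.           0.           1.        ]] [1.01669273 0.59260547 0.54669523] [0.16336104 0.43074244 0.83325303 0.30571803] ['pixels', 'mtx', 'origin', 'orientation']
top [[428.70427726   0.         276.09849946]
 [  0.         428.70427726 210.6060262 ]
 [  0.           0.           1.        ]] [0.37747305 0.05258608 1.00278081] [-0.04790347  0.07016444  0.70636592 -0.70272996] ['pixels', 'mtx', 'origin', 'orientation']
```

View pics/top0.png

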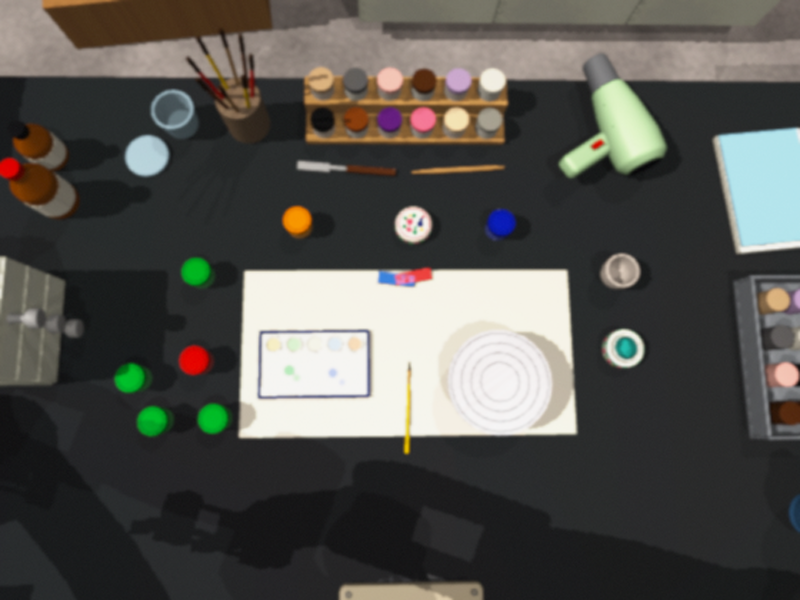

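View pics/scene0.png

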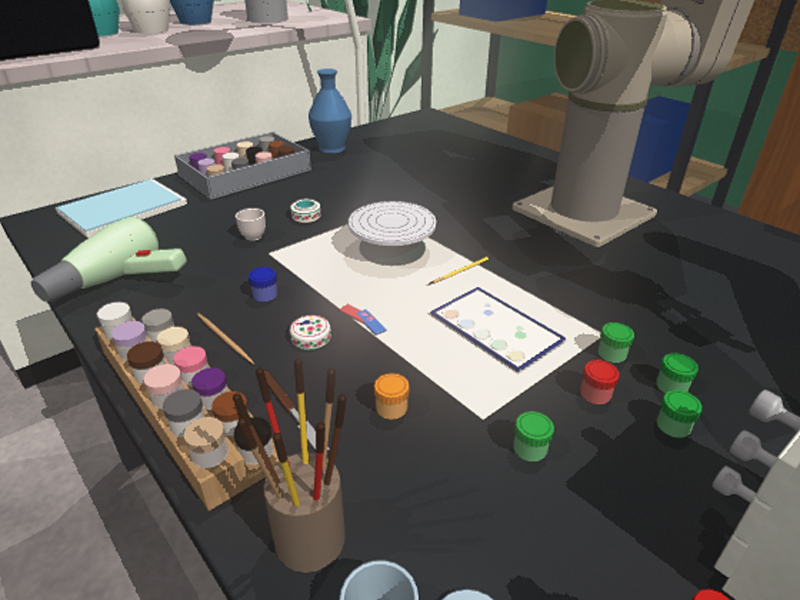

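The top view shows x pointing up and y to the left. There are four green pots, at (196,271), (131,377), (152,420) and (213,418). The other positions:

| Thing | Top-view pixel |
|---|---|
| Red pot | (195,360) |
| Ochre pot | (297,220) |
| Lid | (413,225) |
| Blue pot | (501,223) |
| Cup | (621,271) |
| Box base | (624,348) |
| Wheel | (500,381) |
| Palette | (258–369, 331–397) |

The scene view agrees with this.

```bash
cat > h.py <<'E'
import numpy as np, cv2
from scipy.spatial.transform import Rotation as R
from station import telemetry,cams,order
def ray(c,u,v):
    K=c["mtx"]; d=np.array([(u-K[0,2])/K[0,0],-(v-K[1,2])/K[1,1],-1.]); return R.from_quat(c["orientation"]).apply(d)
def pix2w(c,u,v,z):
    d=ray(c,u,v); o=np.array(c["origin"]); return o+d*(z-o[2])/d[2]
def w2pix(c,p):
    q=R.from_quat(c["orientation"]).inv().apply(np.array(p)-c["origin"]); K=c["mtx"]
    return K[0,0]*q[0]/-q[2]+K[0,2], K[1,1]*-q[1]/-q[2]+K[1,2]
def goto(p,yaw,s=None):
    """shift (m) and turn (units of 90 deg) in tool axes; yaw = world angle of tool y axis, tool down"""
    s=s or telemetry.state(); r=R.from_quat(s["orientation"])
    c,n=np.cos(yaw),np.sin(yaw); y=np.array([c,n,0]); z=np.array([0,0,-1.]); x=np.cross(y,z)
    best=None
    for sg in(1,-1):
        t=R.from_matrix(np.c_[sg*x,sg*y,z]); v=(r.inv()*t).as_rotvec()
        if best is None or np.linalg.norm(v)<np.linalg.norm(best): best=v
    return np.round(r.inv().apply(np.array(p)-s["position"]),4),np.round(best/(np.pi/2),3)
E
python3 - <<'E'
from h import *
c=cams.read_camera("top"); im=c["pixels"]; np.save("pics/top.npy",im)
o=np.array(c["origin"])
f=560/800
P={"g1":(196,271,.042),"g2":(131,377,.042),"g3":(152,420,.042),"g4":(213,418,.042),"red":(195,360,.042),"ochre":(297,220,.042),"blue":(501,223,.042),
"lid":(413,225,.022),"cup":(621,271,.048),"base":(624,348,.03),"wheel":(500,381,.06)}
for n,(U,V,z) in P.items():
    p=pix2w(c,U*f-.15,V*f-.15,z); print(n,p.round(3),np.hypot(*p[:2]).round(3))
for U,V in((258,331),(369,331),(369,397),(258,397)): print(pix2w(c,U*f-.15,V*f-.15,.009).round(3))
cr=im[135:315,80:460]; cv2.imwrite("pics/crop1.png",cv2.resize(im[140:310,80:275][:,:,::-1],None,fx=3.5,fy=3.5,interpolation=cv2.INTER_CUBIC))
cv2.imwrite("pics/crop2.png",cv2.resize(im[140:310,270:465][:,:,::-1],None,fx=3.5,fy=3.5,interpolation=cv2.INTER_CUBIC))
E
```

```text
g1 [0.589 0.337 0.042] 0.678
g2 [0.422 0.428 0.042] 0.601
g3 [0.357 0.393 0.042] 0.531
g4 [0.359 0.301 0.042] 0.468
red [0.448 0.332 0.042] 0.557
ochre [0.673 0.179 0.042] 0.697
blue [ 0.669 -0.153  0.042] 0.686
lid [ 0.671 -0.011  0.022] 0.671
cup [ 0.587 -0.344  0.048] 0.68
base [ 0.464 -0.348  0.03 ] 0.58
wheel [ 0.412 -0.139  0.06 ] 0.434
[0.497 0.243 0.009]
[0.496 0.063 0.009]
[0.389 0.063 0.009]
[0.391 0.24  0.009]
```

View pics/crop1.png

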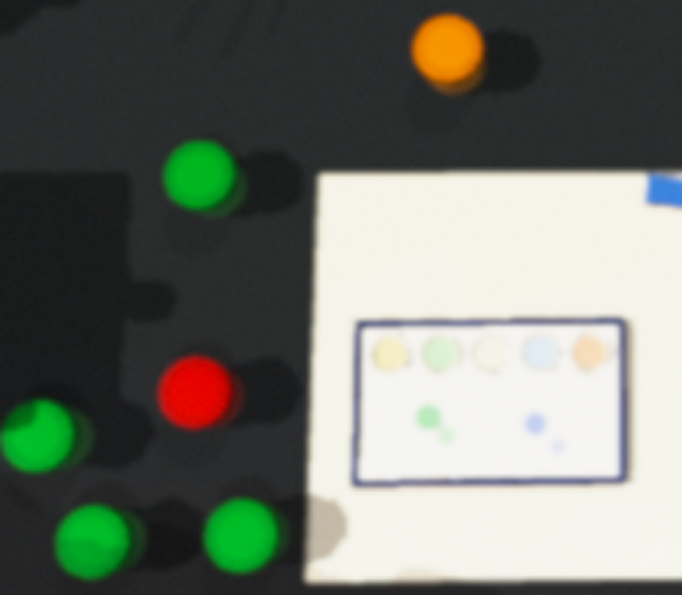

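View pics/crop2.png

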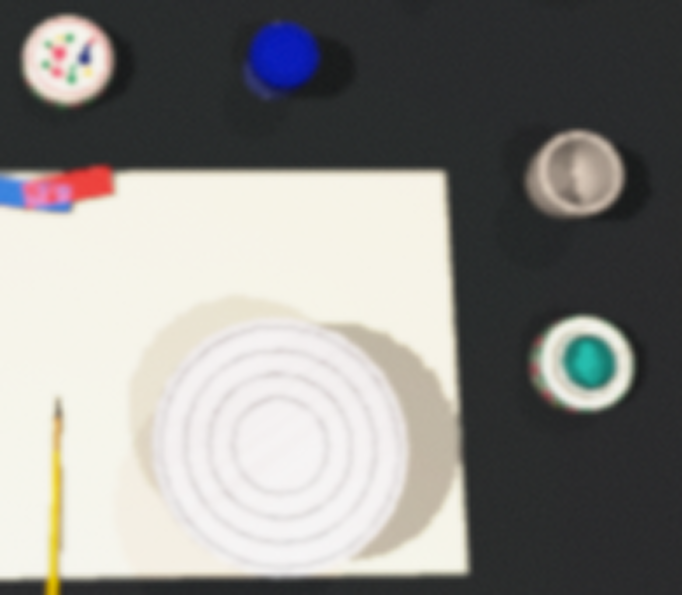

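The crops give closer readings:

| Thing | Crop | Pixel |
|---|---|---|
| Far green pot | crop1 | (200,175) |
| Palette corners | crop1 | (357,323), (627,320), (627,482), (353,486) |
| Lid | crop2 | (68,60) |
| Blue pot | crop2 | (284,57) |
| Cup rim | crop2 | (578,173) |
| Base shoulder | crop2 | (587,363) |
| Wheel centre | crop2 | (281,446) |

```bash
cat > m.py <<'E'
from h import *
c=cams.read_camera("top")
def g(U,V,u0,z): return pix2w(c,(U+.5)/3.5-.5+u0,(V+.5)/3.5-.5+140,z)
O={n:g(*a) for n,a in dict(green=(200,175,80,.042),ochre=(448,48,80,.042),red=(195,392,80,.042),lid=(68,60,270,.022),blue=(284,57,270,.042),cup=(578,173,270,.048),base=(587,363,270,.026),wheel=(281,446,270,.06)).items()}
q=np.array([g(U,V,80,.009) for U,V in((357,323),(627,320),(627,482),(353,486))])
pc=q.mean(0)[:2]; yl=(q[0]+q[3]-q[1]-q[2])[:2]; xl=(q[0]+q[1]-q[2]-q[3])[:2]
a=np.arctan2(-yl[0],yl[1]); b=np.arctan2(xl[1],xl[0])
E
python3 - <<'E'
from m import *
for n,p in O.items(): print(n,p.round(4))
print("palette",pc,a,b,np.hypot(*yl)/2,np.hypot(*xl)/2)
t=a*.75+b*.25; Rm=np.array([[np.cos(t),-np.sin(t)],[np.sin(t),np.cos(t)]])
for n,v in dict(green=(.092,.068),blue=(.092,-.068),cup=(.097,0)).items(): print("goal",n,(pc+Rm@v).round(4))
# cross-check on scene camera
s=cams.read_camera("scene"); f=800/560
for n,p in O.items(): print(n,np.round(np.array(w2pix(s,p))*f,0))
print(goto([O["base"][0],O["base"][1],.2],0.),goto([O["base"][0],O["base"][1],.2],np.pi/2))
E
```

```text
green [0.5886 0.3375 0.042 ]
ochre [0.6744 0.1791 0.042 ]
red [0.4482 0.3342 0.042 ]
lid [ 0.6724 -0.0109  0.022 ]
blue [ 0.6687 -0.1541  0.042 ]
cup [ 0.588  -0.3447  0.048 ]
base [ 0.4646 -0.3509  0.026 ]
wheel [ 0.4105 -0.1389  0.06  ]
palette [0.44295716 0.15045681] 0.007114328336007751 0.0017106486772590055 0.1782818915554716 0.10657876012535179
goal green [0.5346 0.219 ]
goal blue [0.5353 0.083 ]
goal cup [0.54  0.151]
green [534. 422.]
ochre [391. 383.]
red [600. 368.]
lid [311. 324.]
blue [263. 272.]
cup [250. 214.]
base [305. 205.]
wheel [391. 219.]
(array([-0.5416, -0.8136,  0.0378]), array([-0.   ,  0.   ,  0.828])) (array([-0.5416, -0.8136,  0.0378]), array([-0.001, -0.   , -0.172]))
```

```bash
python3 -c "
from h import *
print(goto([.48,.1,.22],0.)); print(goto([.4646,-.3509,.2],0.))"
```

```text
(array([-0.4358, -0.375 ,  0.0174]), array([-0.   ,  0.   ,  0.828]))
(array([-0.5416, -0.8136,  0.0378]), array([-0.   ,  0.   ,  0.828]))
```

Call:
send_rows:
  rows:
    - [[1, -0.055, -0.047, 0.002, 0, 0, 0.1], [1, -0.11, -0.094, 0.004, 0, 0, 0.21], [1, -0.165, -0.14, 0.006, 0, 0, 0.32], [1, -0.22, -0.19, 0.008, 0, 0, 0.43], [1, -0.275, -0.235, 0.01, 0, 0, 0.53], [1, -0.33, -0.28, 0.012, 0, 0, 0.64], [1, -0.385, -0.33, 0.015, 0, 0, 0.74], [1, -0.436, -0.375, 0.017, 0, 0, 0.828]]
  newtons: 15

```text
t: 1.25
position: [0.4399, 0.1614, 0.2233]
orientation: [0.709, 0.705, 0.0, 0.0]
ft_force: [0.7, 2.0, -0.4]
gripper_width: 0.999
grip_force: 0.0
```

```bash
python3 -c "
from h import *
print(telemetry.state()['position'],goto([.4646,-.3509,.15],0.))"
```

```text
[0.43986029 0.16136367 0.22325788] (array([-0.5121,  0.0275,  0.0731]), array([ 0.001, -0.   , -0.003]))
```

Call:
send_rows:
  rows:
    - [[1, -0.06, 0.003, 0.005, 0, 0, 0], [1, -0.12, 0.006, 0.01, 0, 0, 0], [1, -0.18, 0.01, 0.015, 0, 0, 0], [1, -0.24, 0.013, 0.02, 0, 0, 0], [1, -0.3, 0.017, 0.03, 0, 0, 0], [1, -0.36, 0.02, 0.04, 0, 0, 0], [1, -0.42, 0.023, 0.05, 0, 0, 0], [1, -0.48, 0.026, 0.06, 0, 0, 0]]

```text
t: 2.25
position: [0.4645, -0.3189, 0.1628]
orientation: [0.707, 0.707, 0.0, 0.0]
ft_force: [0.6, -0.1, 0.1]
gripper_width: 1.0
grip_force: 0.0
```

Run:
```python
from h import *
c=cams.read_camera("wrist"); s=telemetry.state(); print(s['position'],goto([.4646,-.3509,.15],0.))
print(c["origin"],c["orientation"],w2pix(c,[.4646,-.3509,.026]))
cv2.imwrite("pics/w1.png",cv2.resize(c["pixels"][:,:,::-1],(800,600)))
```

```text
[ 0.46305033 -0.32485698  0.16056242] (array([-0.026 ,  0.0017,  0.0106]), array([-0.001,  0.002, -0.002]))
[ 0.46479033 -0.24755622  0.30885379] [-1.29453201e-01  1.08245720e-04 -3.64244449e-04  9.91585460e-01] (np.float64(272.8396375011666), np.float64(235.48221369145986))
```

View pics/w1.png

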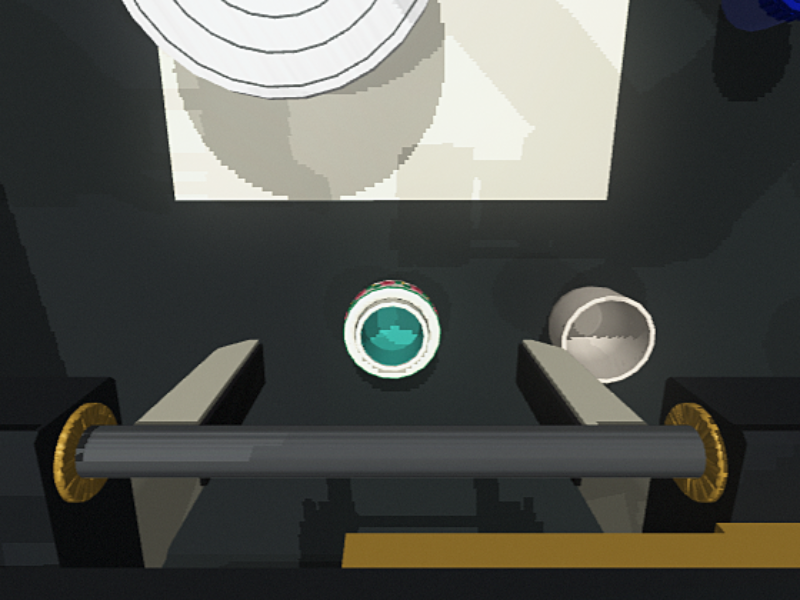

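The wrist view shows the base's shoulder at (392,333) against a predicted (390,336), so its position is good to about 2 mm. The cup is at (608,338).

Call:
send_rows:
  rows:
    - [[1, -0.005, 0, 0.02, 0, 0, 0], [1, -0.01, 0, 0.04, 0, 0, 0], [1, -0.015, 0, 0.06, 0, 0, 0], [1, -0.015, 0, 0.07, 0, 0, 0], [1, -0.015, 0, 0.07, 0, 0, 0], [1, -0.015, 0, 0.07, 0, 0, 0], [1, -0.015, 0, 0.07, 0, 0, 0], [1, -0.015, 0, 0.07, 0, 0, 0]]

```text
t: 3.3
position: [0.4651, -0.3321, 0.0938]
orientation: [0.707, 0.707, 0.0, 0.001]
ft_force: [0.5, 0.1, -0.3]
gripper_width: 1.0
grip_force: 0.0
```

Run:
```python
from h import *
s=telemetry.state(); print(s['position'],goto([.4655,-.351,.0225],0.))
```

```text
[ 0.46506767 -0.33209629  0.0937834 ] (array([-0.0188,  0.0004,  0.0713]), array([ 0.001,  0.001, -0.   ]))
```

Call:
send_rows:
  rows:
    - [[1, -0.019, 0, 0.01, 0, 0, 0], [1, -0.019, 0, 0.03, 0, 0, 0], [1, -0.019, 0, 0.05, 0, 0, 0], [1, -0.019, 0, 0.065, 0, 0, 0], [1, -0.019, 0, 0.071, 0, 0, 0], [1, -0.019, 0, 0.071, 0, 0, 0], [1, -0.019, 0, 0.071, 0, 0, 0], [1, -0.019, 0, 0.071, 0, 0, 0]]

```text
t: 4.3
position: [0.4652, -0.3513, 0.0229]
orientation: [0.707, 0.707, 0.0, 0.001]
ft_force: [0.2, 0.5, 0.3]
gripper_width: 1.002
grip_force: 0.0
```

Call:
send_rows:
  rows:
    - [[0.5, 0, 0, 0, 0, 0, 0], [0.5, 0, 0, 0, 0, 0, 0], [0.5, 0, 0, 0, 0, 0, 0], [0.5, 0, 0, 0, 0, 0, 0], [0.5, 0, 0, 0, 0, 0, 0], [0.5, 0, 0, 0, 0, 0, 0], [0.5, 0, 0, 0, 0, 0, 0], [0.5, 0, 0, 0, 0, 0, 0]]
  newtons: 15

```text
t: 5.3
position: [0.4647, -0.3508, 0.0221]
orientation: [0.707, 0.707, 0.0, 0.0]
ft_force: [-0.5, 0.5, 1.3]
gripper_width: 0.649
grip_force: 15.0
```

Run:
```python
from h import *
s=telemetry.state(); print(s['position'],s['gripper_width'],s['grip_force'],goto([.4105,-.139,.14],0.))
c=cams.read_camera("wrist"); cv2.imwrite("pics/w2.png",cv2.resize(c["pixels"][:,:,::-1],(800,600)))
```

```text
[ 0.46473595 -0.35079903  0.02207975] 0.6492652903101309 14.999959361739457 (array([ 0.2118, -0.0544, -0.1179]), array([ 0.,  0., -0.]))
```

Call:
send_rows:
  rows:
    - [[0.5, 0, 0, -0.03, 0, 0, 0], [0.5, 0, 0, -0.07, 0, 0, 0], [0.5, 0.02, -0.005, -0.1, 0, 0, 0], [0.5, 0.06, -0.015, -0.12, 0, 0, 0], [0.5, 0.11, -0.028, -0.12, 0, 0, 0], [0.5, 0.16, -0.042, -0.12, 0, 0, 0], [0.5, 0.2, -0.052, -0.12, 0, 0, 0], [0.5, 0.212, -0.054, -0.12, 0, 0, 0]]

```text
t: 6.35
position: [0.4101, -0.1369, 0.1417]
orientation: [0.707, 0.708, -0.0, -0.0]
ft_force: [0.2, -0.4, -1.5]
gripper_width: 0.65
grip_force: 15.0
```

Call:
send_rows:
  rows:
    - [[0.5, 0, 0, 0.01, 0, 0, 0], [0.5, 0, 0, 0.025, 0, 0, 0], [0.5, 0, 0, 0.04, 0, 0, 0], [0.5, 0, 0, 0.045, 0, 0, 0], [0.5, 0, 0, 0.045, 0, 0, 0], [0.5, 0, 0, 0.045, 0, 0, 0], [0.5, 0, 0, 0.045, 0, 0, 0], [0.5, 0, 0, 0.045, 0, 0, 0]]

```text
t: 7.35
position: [0.4111, -0.1389, 0.0975]
orientation: [0.707, 0.707, 0.0, 0.0]
ft_force: [1.2, -0.2, -2.0]
gripper_width: 0.648
grip_force: 15.0
```

Run:
```python
from h import *
s=telemetry.state(); print(s['position'],s['gripper_width'],s['grip_force'],goto([.4105,-.139,.0825],0.))
c=cams.read_camera("wrist"); cv2.imwrite("pics/w3.png",cv2.resize(c["pixels"][:,:,::-1],(800,600)))
print(np.array(w2pix(c,[.4105,-.139,.06]))/.7)
```

```text
[ 0.4111093  -0.13889414  0.0974832 ] 0.6475646172628762 14.999959347769618 (array([-0.0001, -0.0006,  0.015 ]), array([ 0.,  0., -0.]))
[387.86651042 346.70911862]
```

View pics/w3.png

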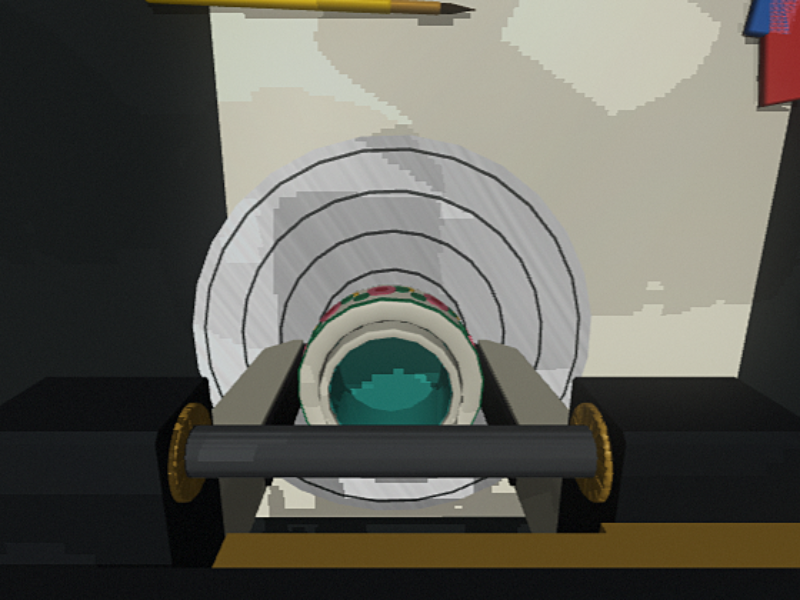

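Run:
```python
from h import *
c=cams.read_camera("wrist"); t=np.linspace(0,6.283,200)
for cy in(-.139,-.135,-.131,-.128):
    p=np.array([w2pix(c,[.4105+.08*np.cos(a),cy+.08*np.sin(a),.06]) for a in t])/.7
    print(cy,p.min(0),p.max(0))
```

```text
-0.139 [188.12774191 138.63342174] [587.91422295 515.53902924]
-0.135 [187.04595583 126.93007833] [588.9662263  507.87093279]
-0.131 [185.95255082 115.08775036] [590.02951038 500.12924999]
-0.128 [185.12475906 106.11329976] [590.83448602 494.27405736]
```

The wheel's edges appear at x 193–590 and y 136–508, which matches the predicted centre within about 2 mm. I'll lower the base now.

Call:
send_rows:
  rows:
    - [[0.5, 0.001, 0.001, 0.004, 0, 0, 0], [0.5, 0.001, 0.001, 0.008, 0, 0, 0], [0.5, 0.001, 0.001, 0.012, 0, 0, 0], [0.5, 0.001, 0.001, 0.015, 0, 0, 0], [0.5, 0.001, 0.001, 0.0155, 0, 0, 0], [0.5, 0.001, 0.001, 0.0155, 0, 0, 0], [0.5, 0.001, 0.001, 0.0155, 0, 0, 0], [0.5, 0.001, 0.001, 0.0155, 0, 0, 0]]

```text
t: 8.45
position: [0.4116, -0.1377, 0.0819]
orientation: [0.707, 0.707, -0.0, -0.0]
ft_force: [-2.5, 2.6, 6.4]
gripper_width: 0.649
grip_force: 15.0
```

Call:
send_rows:
  rows:
    - [[0.7, 0, 0, 0, 0, 0, 0], [0.8, 0, 0, 0, 0, 0, 0], [0.9, 0, 0, 0, 0, 0, 0], [0.9, 0, 0, 0, 0, 0, 0], [0.9, 0, 0, -0.01, 0, 0, 0], [0.9, 0, 0, -0.04, 0, 0, 0], [0.9, 0, 0, -0.08, 0, 0, 0], [0.9, 0, 0, -0.1, 0, 0, 0]]

```text
t: 9.45
position: [0.4129, -0.1382, 0.1848]
orientation: [0.707, 0.707, 0.001, 0.002]
ft_force: [-0.1, 0.9, 1.3]
gripper_width: 0.9
grip_force: 0.0
```

Run:
```python
from h import *
s=telemetry.state(); print(s['position'],goto([.6724,-.011,.1],0.))
```

```text
[ 0.41287638 -0.13824272  0.18481558] (array([0.1275, 0.2592, 0.0855]), array([ 0.002,  0.001, -0.   ]))
```

Call:
send_rows:
  rows:
    - [[0.9, 0.025, 0.05, 0, 0, 0, 0], [0.9, 0.05, 0.1, 0, 0, 0, 0], [0.9, 0.075, 0.15, 0.02, 0, 0, 0], [0.9, 0.1, 0.2, 0.04, 0, 0, 0], [0.9, 0.12, 0.245, 0.06, 0, 0, 0], [0.9, 0.127, 0.259, 0.08, 0, 0, 0], [0.9, 0.127, 0.259, 0.08, 0, 0, 0], [0.9, 0.127, 0.259, 0.08, 0, 0, 0]]

```text
t: 10.45
position: [0.6708, -0.0113, 0.1026]
orientation: [0.707, 0.707, 0.0, 0.0]
ft_force: [-0.1, -0.3, -0.2]
gripper_width: 0.9
grip_force: 0.0
```

Run:
```python
from h import *
s=telemetry.state(); print(s['position'],goto([.6724,-.011,.0225],0.))
c=cams.read_camera("wrist"); cv2.imwrite("pics/w4.png",cv2.resize(c["pixels"][:,:,::-1],(800,600)))
print(np.array(w2pix(c,[.6724,-.0109,.022]))/.7)
```

```text
[ 0.67079176 -0.01132881  0.10258725] (array([0.0003, 0.0016, 0.0801]), array([ 0.   ,  0.   , -0.001]))
[392.82651669 313.44488785]
```

View pics/w4.png

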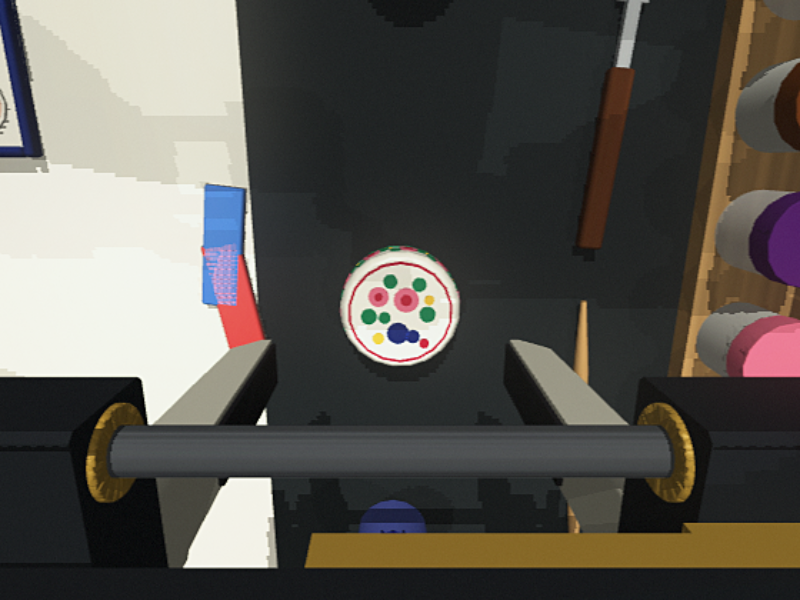

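The lid's ring centre is at (400,312) against a predicted (393,313), so the lid sits about 3 mm farther out in x. The red pad ends at (265,345), so I'll narrow the jaw opening for clearance.

Call:
send_rows:
  rows:
    - [[0.82, 0, 0.004, 0.01, 0, 0, 0], [0.82, 0, 0.004, 0.03, 0, 0, 0], [0.82, 0, 0.004, 0.05, 0, 0, 0], [0.82, 0, 0.004, 0.07, 0, 0, 0], [0.82, 0, 0.004, 0.08, 0, 0, 0], [0.82, 0, 0.004, 0.08, 0, 0, 0], [0.82, 0, 0.004, 0.08, 0, 0, 0], [0.5, 0, 0.004, 0.08, 0, 0, 0]]

```text
t: 11.5
position: [0.6751, -0.0109, 0.0216]
orientation: [0.707, 0.707, 0.0, 0.0]
ft_force: [-0.5, 0.3, -0.3]
gripper_width: 0.752
grip_force: 0.0
```

Call:
send_rows:
  rows:
    - [[0.5, 0, 0, 0, 0, 0, 0], [0.5, 0, 0, 0, 0, 0, 0], [0.5, 0, 0, 0, 0, 0, 0], [0.5, 0, 0, 0, 0, 0, 0], [0.5, 0, 0, 0, 0, 0, 0], [0.5, 0, 0, 0, 0, 0, 0], [0.5, 0, 0, -0.01, 0, 0, 0], [0.5, 0, 0, -0.03, 0, 0, 0]]

```text
t: 12.5
position: [0.6738, -0.0108, 0.0514]
orientation: [0.707, 0.707, -0.001, -0.001]
ft_force: [-0.3, -1.1, -0.5]
gripper_width: 0.646
grip_force: 15.0
```

Run:
```python
from h import *
s=telemetry.state(); print(s['position'],s['ft_force'],goto([.4116,-.1377,.18],0.))
c=cams.read_camera("wrist"); cv2.imwrite("pics/w5.png",cv2.resize(c["pixels"][:,:,::-1],(800,600)))
p=s["position"]
print(np.array(w2pix(c,p))/.7)
```

```text
[ 0.67384324 -0.01083022  0.05139095] [-0.32018542 -1.07050155 -0.53618011] (array([-0.127 , -0.2625, -0.128 ]), array([-0.002, -0.   , -0.   ]))
[389.22957989 388.04754085]
```

View pics/w5.png

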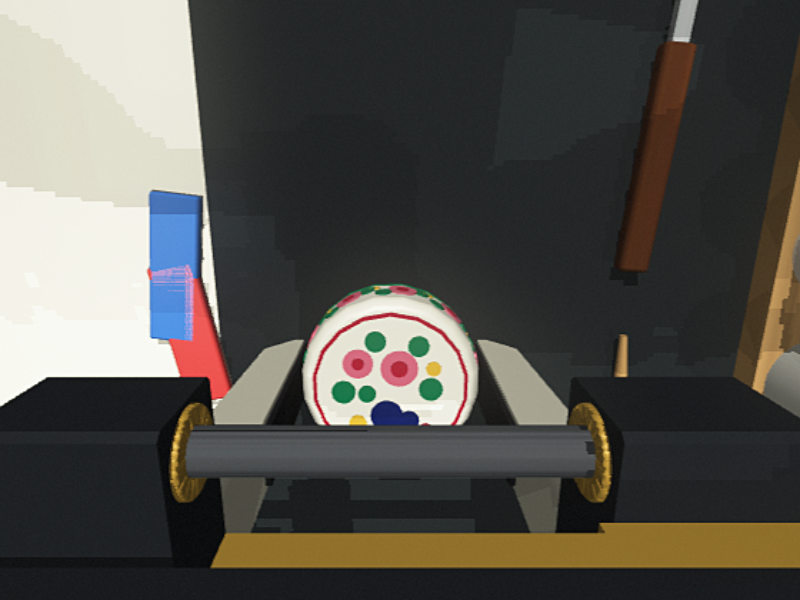

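The wrist view shows the lid held level, with its red ring spanning x 314–467 and its top at row 314. I'll compare this with the base as it was held, in w3.

```bash
python3 - <<'E'
from h import *
c=cams.read_camera("wrist"); s=telemetry.state(); p=s["position"]; t=np.linspace(0,6.283,300)
def ext(dy,r,dz):
    q=np.array([w2pix(c,[p[0]+r*np.cos(a),p[1]+dy+r*np.sin(a),p[2]+dz]) for a in t])/.7
    return q.min(0).round(1),q.max(0).round(1)
for dy in(-.002,0,.002,.004): print(dy,"lidring",ext(dy,.0255,.0),"lid outer",ext(dy,.03,-.006),"base shoulder",ext(dy,.03,.004),"neck",ext(dy,.0225,.009))
E
python3 - <<'E'
import cv2,numpy as np
a=cv2.imread("pics/w3.png")[260:440,280:500];b=cv2.imread("pics/w5.png")[260:440,280:500]
cv2.imwrite("pics/cmp.png",cv2.resize(np.hstack([a,b]),None,fx=1.8,fy=1.8,interpolation=2))
E
```

```text
-0.002 lidring (array([314.3, 320. ]), array([469.3, 461.6])) lid outer (array([303.7, 301.1]), array([479.7, 462.6])) base shoulder (array([298.5, 310.1]), array([485.3, 480.3])) neck (array([319.7, 338.9]), array([464.3, 469.9]))
0 lidring (array([314.1, 314. ]), array([469.5, 456.4])) lid outer (array([303.4, 295.2]), array([479.9, 457.7])) base shoulder (array([298.1, 303.8]), array([485.6, 475.1])) neck (array([319.5, 332.6]), array([464.5, 464.5]))
0.002 lidring (array([313.9, 307.9]), array([469.8, 451.3])) lid outer (array([303.2, 289.2]), array([480.2, 452.8])) base shoulder (array([297.8, 297.5]), array([485.9, 470. ])) neck (array([319.3, 326.3]), array([464.8, 459.1]))
0.004 lidring (array([313.6, 301.8]), array([470. , 446.1])) lid outer (array([302.9, 283.2]), array([480.5, 447.8])) base shoulder (array([297.5, 291.1]), array([486.2, 464.7])) neck (array([319. , 319.9]), array([465. , 453.6]))
```

View pics/cmp.png

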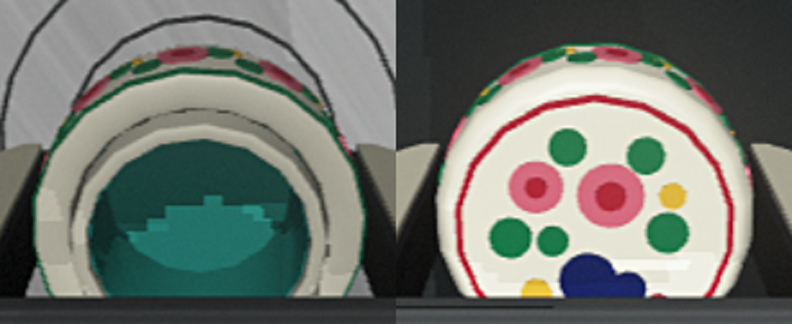

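The lid is centred in the hand and the base sits about 1.5 mm toward +y of its TCP. The target for the lid is therefore (0.4115, -0.1363).

Call:
send_rows:
  rows:
    - [[0.5, 0, 0, -0.03, 0, 0, 0], [0.5, -0.01, -0.02, -0.07, 0, 0, 0], [0.5, -0.03, -0.06, -0.1, 0, 0, 0], [0.5, -0.05, -0.105, -0.11, 0, 0, 0], [0.5, -0.072, -0.15, -0.11, 0, 0, 0], [0.5, -0.095, -0.2, -0.11, 0, 0, 0], [0.5, -0.115, -0.24, -0.11, 0, 0, 0], [0.5, -0.1255, -0.262, -0.11, 0, 0, 0]]

```text
t: 13.6
position: [0.4113, -0.1371, 0.162]
orientation: [0.708, 0.707, 0.0, 0.001]
ft_force: [0.1, 0.4, -1.0]
gripper_width: 0.645
grip_force: 15.0
```

Call:
send_rows:
  rows:
    - [[0.5, 0, 0, 0.01, 0, 0, 0], [0.5, 0, 0, 0.02, 0, 0, 0], [0.5, 0, 0, 0.03, 0, 0, 0], [0.5, 0, 0, 0.035, 0, 0, 0], [0.5, 0, 0, 0.035, 0, 0, 0], [0.5, 0, 0, 0.035, 0, 0, 0], [0.5, 0, 0, 0.035, 0, 0, 0], [0.5, 0, 0, 0.035, 0, 0, 0]]

```text
t: 14.6
position: [0.413, -0.1364, 0.1269]
orientation: [0.707, 0.707, 0.0, 0.0]
ft_force: [-1.0, 0.5, -1.3]
gripper_width: 0.645
grip_force: 15.0
```

Run:
```python
from h import *
s=telemetry.state(); print(s['position'],s['ft_force'],goto([.4115,-.1363,.1075],0.))
```

```text
[ 0.41300226 -0.13638932  0.12686128] [-1.01111405  0.50081342 -1.28343636] (array([ 0.0001, -0.0015,  0.0194]), array([ 0.,  0., -0.]))
```

Call:
send_rows:
  rows:
    - [[0.5, 0, -0.0015, 0.003, 0, 0, 0], [0.5, 0, -0.0015, 0.007, 0, 0, 0], [0.5, 0, -0.0015, 0.011, 0, 0, 0], [0.5, 0, -0.0015, 0.015, 0, 0, 0], [0.5, 0, -0.0015, 0.018, 0, 0, 0], [0.5, 0, -0.0015, 0.0195, 0, 0, 0], [0.5, 0, -0.0015, 0.0195, 0, 0, 0], [0.5, 0, -0.0015, 0.0195, 0, 0, 0]]

```text
t: 15.6
position: [0.4113, -0.1363, 0.1075]
orientation: [0.707, 0.707, -0.0, -0.0]
ft_force: [-3.9, 1.4, 5.3]
gripper_width: 0.646
grip_force: 15.0
```

Call:
send_rows:
  rows:
    - [[0.7, 0, 0, 0, 0, 0, 0], [0.8, 0, 0, 0, 0, 0, 0], [0.85, 0, 0, 0, 0, 0, 0], [0.85, 0, 0, 0, 0, 0, 0], [0.85, 0, 0, -0.01, 0, 0, 0], [0.85, 0, 0, -0.03, 0, 0, 0], [0.85, 0, 0, -0.06, 0, 0, 0], [0.85, 0, 0, -0.08, 0, 0, 0]]

```text
t: 16.6
position: [0.4119, -0.1365, 0.1893]
orientation: [0.707, 0.707, 0.0, 0.001]
ft_force: [-0.2, -0.6, 0.1]
gripper_width: 0.848
grip_force: 0.0
```

Run:
```python
from h import *
c=cams.read_camera("wrist"); cv2.imwrite("pics/w6.png",cv2.resize(c["pixels"][:,:,::-1],(800,600)))
t=np.linspace(0,6.283,300); s=telemetry.state();p=s["position"];print(p)
def ext(x,y,r,z):
    q=np.array([w2pix(c,[x+r*np.cos(a),y+r*np.sin(a),z]) for a in t])/.7
    return q.min(0).round(1),q.max(0).round(1)
print(ext(.4115,-.1363,.0255,.108),ext(.4115,-.1363,.03,.064))
print(goto([.6687,-.1541,.12],0.))
```

```text
[ 0.41301083 -0.13705436  0.19190427]
(array([336.4, 262.1]), array([440.6, 361.7])) (array([336.6, 238.7]), array([440.6, 339.4]))
(array([-0.0167,  0.2553,  0.0732]), array([ 0.003,  0.001, -0.   ]))
```

View pics/w6.png

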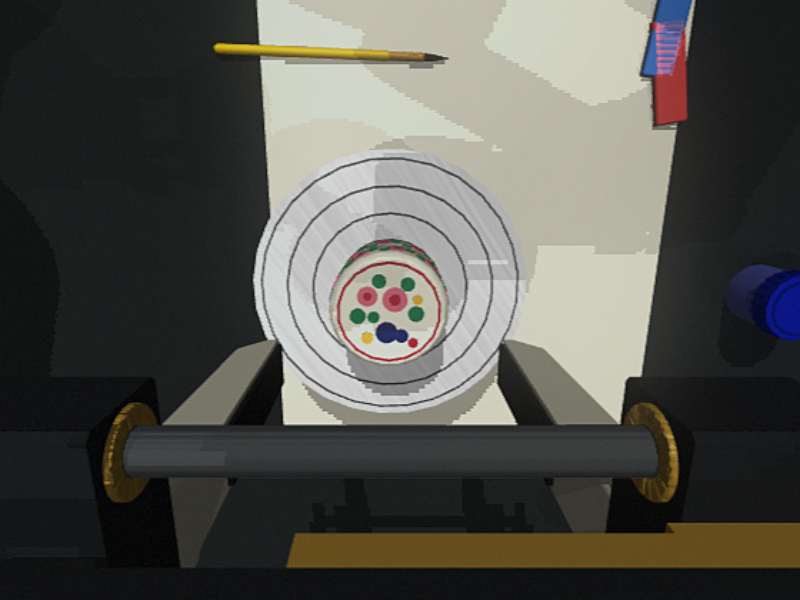

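The lid sits as predicted: its ring spans x 338–441 and y 263–361, level and centred. Next is the blue pot.

Call:
send_rows:
  rows:
    - [[0.8, -0.003, 0.05, 0, 0, 0, 0], [0.8, -0.008, 0.1, 0.01, 0, 0, 0], [0.8, -0.012, 0.15, 0.02, 0, 0, 0], [0.8, -0.015, 0.2, 0.04, 0, 0, 0], [0.8, -0.018, 0.25, 0.06, 0, 0, 0], [0.8, -0.018, 0.259, 0.08, 0, 0, 0], [0.8, -0.018, 0.259, 0.09, 0, 0, 0], [0.8, -0.018, 0.259, 0.09, 0, 0, 0]]

```text
t: 17.65
position: [0.6691, -0.1543, 0.0961]
orientation: [0.707, 0.707, -0.001, -0.001]
ft_force: [-0.8, -0.2, -0.1]
gripper_width: 0.799
grip_force: 0.0
```

Run:
```python
from h import *
s=telemetry.state(); print(s['position'],goto([.670,-.1541,.032],0.))
c=cams.read_camera("wrist")
h=cv2.cvtColor(c["pixels"],cv2.COLOR_RGB2HSV); m=cv2.inRange(h,(115,200,90),(125,255,255)); n,_,st,ce=cv2.connectedComponentsWithStats(m)
i=1+np.argsort(-st[1:,4])[:2]; print(st[i],ce[i],w2pix(c,[.67,-.1541,.042]),[pix2w(c,*ce[k],.042) for k in i])
```

```text
[ 0.66914025 -0.15425034  0.09613682] (array([0.0001, 0.001 , 0.0641]), array([-0.001, -0.   , -0.   ]))
[[ 243  194   70   70 3666]
 [ 299  203    2    2    3]] [[277.50627387 229.42007638]
 [299.66666667 203.33333333]] (np.float64(274.23160130474577), np.float64(232.59948855300377)) [array([ 0.67203151, -0.15201235,  0.042     ]), array([ 0.68545512, -0.13527764,  0.042     ])]
```

Call:
send_rows:
  rows:
    - [[0.8, 0.001, 0.002, 0.02, 0, 0, 0], [0.8, 0.001, 0.002, 0.04, 0, 0, 0], [0.8, 0.001, 0.002, 0.06, 0, 0, 0], [0.8, 0.001, 0.002, 0.064, 0, 0, 0], [0.8, 0.001, 0.002, 0.064, 0, 0, 0], [0.35, 0.001, 0.002, 0.064, 0, 0, 0], [0.35, 0.001, 0.002, 0.064, 0, 0, 0], [0.35, 0.001, 0.002, 0.064, 0, 0, 0]]

```text
t: 18.7
position: [0.6727, -0.1536, 0.0337]
orientation: [0.707, 0.707, 0.0, 0.0]
ft_force: [0.9, 0.2, -0.1]
gripper_width: 0.525
grip_force: 0.0
```

Call:
send_rows:
  rows:
    - [[0.35, 0, 0, 0, 0, 0, 0], [0.35, 0, 0, 0, 0, 0, 0], [0.35, 0, 0, 0, 0, 0, 0], [0.35, 0, 0, 0, 0, 0, 0], [0.35, 0, 0, -0.01, 0, 0, 0], [0.35, 0, 0, -0.04, 0, 0, 0], [0.35, 0, 0, -0.07, 0, 0, 0], [0.35, 0, 0, -0.1, 0, 0, 0]]

```text
t: 19.7
position: [0.6721, -0.1533, 0.1341]
orientation: [0.707, 0.707, -0.0, -0.0]
ft_force: [0.5, 0.3, 0.0]
gripper_width: 0.467
grip_force: 15.0
```

Run:
```python
from h import *
s=telemetry.state(); print(s['position'],goto([.536,.083,.1],0.))
```

```text
[ 0.67205264 -0.15332732  0.13405416] (array([ 0.2362, -0.1362,  0.0342]), array([-0., -0., -0.]))
```

Call:
send_rows:
  rows:
    - [[0.35, 0.03, -0.02, 0, 0, 0, 0], [0.35, 0.07, -0.04, 0, 0, 0, 0], [0.35, 0.11, -0.065, 0, 0, 0, 0], [0.35, 0.15, -0.088, 0, 0, 0, 0], [0.35, 0.19, -0.11, 0.01, 0, 0, 0], [0.35, 0.225, -0.13, 0.03, 0, 0, 0], [0.35, 0.236, -0.136, 0.05, 0, 0, 0], [0.35, 0.236, -0.136, 0.06, 0, 0, 0]]

```text
t: 20.7
position: [0.5352, 0.0834, 0.0721]
orientation: [0.707, 0.708, -0.001, -0.001]
ft_force: [0.4, -0.6, -0.2]
gripper_width: 0.468
grip_force: 15.0
```

Call:
send_rows:
  rows:
    - [[0.35, 0, 0, 0.01, 0, 0, 0], [0.35, 0, 0, 0.02, 0, 0, 0], [0.35, 0, 0, 0.03, 0, 0, 0], [0.35, 0, 0, 0.035, 0, 0, 0], [0.35, 0, 0, 0.039, 0, 0, 0], [0.35, 0, 0, 0.04, 0, 0, 0], [0.35, 0, 0, 0.04, 0, 0, 0], [0.35, 0, 0, 0.04, 0, 0, 0]]

```text
t: 21.7
position: [0.5367, 0.0826, 0.0334]
orientation: [0.707, 0.707, 0.0, 0.0]
ft_force: [-1.5, 0.0, 2.2]
gripper_width: 0.47
grip_force: 15.0
```

Call:
send_rows:
  rows:
    - [[0.65, 0, 0, 0, 0, 0, 0], [0.65, 0, 0, 0, 0, 0, 0], [0.65, 0, 0, 0, 0, 0, 0], [0.65, 0, 0, -0.01, 0, 0, 0], [0.65, 0, 0, -0.04, 0, 0, 0], [0.65, 0, 0, -0.08, 0, 0, 0], [0.7, 0, 0, -0.12, 0, 0, 0], [0.8, 0, 0, -0.15, 0, 0, 0]]

```text
t: 22.7
position: [0.5371, 0.0827, 0.1861]
orientation: [0.707, 0.707, 0.001, 0.001]
ft_force: [-0.0, 0.2, 0.7]
gripper_width: 0.766
grip_force: 0.0
```

Call:
send_rows:
  rows:
    - [[0.8, -0.05, 0.005, 0, 0, 0, 0], [0.8, -0.11, 0.012, 0, 0, 0, 0], [0.8, -0.17, 0.02, 0, 0, 0, 0], [0.8, -0.23, 0.028, 0, 0, 0, 0], [0.8, -0.29, 0.035, 0, 0, 0, 0], [0.8, -0.35, 0.042, 0.01, 0, 0, 0], [0.8, -0.4, 0.05, 0.02, 0, 0, 0], [0.8, -0.428, 0.053, 0.03, 0, 0, 0]]

```text
t: 23.7
position: [0.589, -0.3483, 0.1534]
orientation: [0.708, 0.706, -0.0, 0.0]
ft_force: [0.6, -0.2, -0.2]
gripper_width: 0.8
grip_force: 0.0
```

Call:
send_rows:
  rows:
    - [[0.8, 0, 0, 0.02, 0, 0, 0], [0.8, 0, 0, 0.04, 0, 0, 0], [0.8, 0, 0, 0.05, 0, 0, 0], [0.8, 0, 0, 0.05, 0, 0, 0], [0.8, 0, 0, 0.05, 0, 0, 0], [0.8, 0, 0, 0.05, 0, 0, 0], [0.8, 0, 0, 0.05, 0, 0, 0], [0.8, 0, 0, 0.05, 0, 0, 0]]

```text
t: 24.7
position: [0.5893, -0.3456, 0.1034]
orientation: [0.707, 0.707, 0.0, 0.0]
ft_force: [0.0, 0.3, -0.3]
gripper_width: 0.797
grip_force: 0.0
```

Run:
```python
from h import *
s=telemetry.state(); print(s['position'],goto([.588,-.3447,.036],0.))
c=cams.read_camera("wrist"); cv2.imwrite("pics/w7.png",cv2.resize(c["pixels"][:,:,::-1],(800,600)))
t=np.linspace(0,6.283,300)
q=np.array([w2pix(c,[.588+.027*np.cos(a),-.3447+.027*np.sin(a),.048]) for a in t])/.7
print(q.min(0),q.max(0))
```

```text
[ 0.58933385 -0.34556039  0.10343489] (array([ 0.0009, -0.0014,  0.0674]), array([ 0.,  0., -0.]))
[324.73960124 269.4047165 ] [448.17089518 386.30891979]
```

View pics/w7.png

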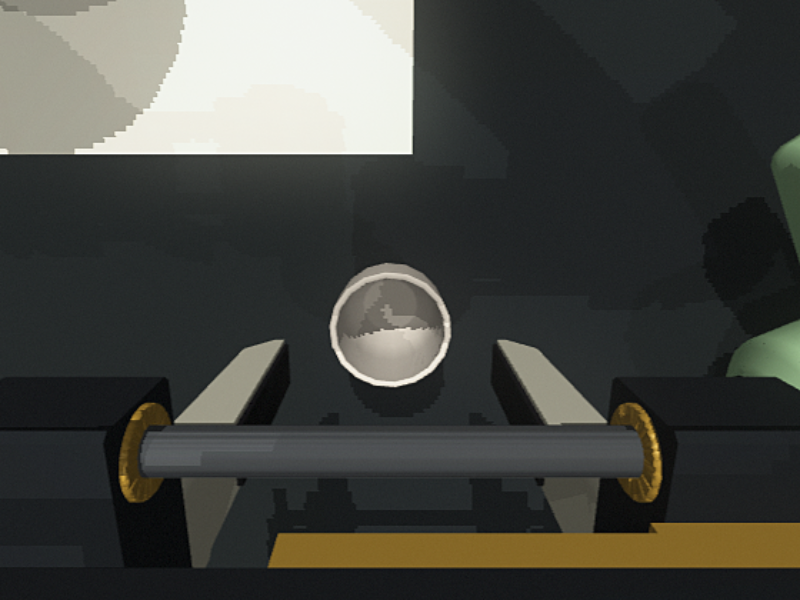

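The cup rim spans x 330–450 and y 272–386, so it is centred under the jaws to within 1 mm.

Call:
send_rows:
  rows:
    - [[0.8, 0, 0, 0.02, 0, 0, 0], [0.8, 0, 0, 0.04, 0, 0, 0], [0.8, 0, 0, 0.06, 0, 0, 0], [0.8, 0, 0, 0.067, 0, 0, 0], [0.8, 0, 0, 0.067, 0, 0, 0], [0.4, 0, 0, 0.067, 0, 0, 0], [0.4, 0, 0, 0.067, 0, 0, 0], [0.4, 0, 0, 0.067, 0, 0, 0]]

```text
t: 25.75
position: [0.5897, -0.3458, 0.037]
orientation: [0.707, 0.707, 0.0, 0.001]
ft_force: [-0.2, 0.0, 0.8]
gripper_width: 0.582
grip_force: 15.0
```

Call:
send_rows:
  rows:
    - [[0.4, 0, 0, 0, 0, 0, 0], [0.4, 0, 0, 0, 0, 0, 0], [0.4, 0, 0, 0, 0, 0, 0], [0.4, 0, 0, 0, 0, 0, 0], [0.4, 0, 0, -0.01, 0, 0, 0], [0.4, 0, 0, -0.05, 0, 0, 0], [0.4, 0, 0, -0.09, 0, 0, 0], [0.4, 0, 0, -0.13, 0, 0, 0]]

```text
t: 26.75
position: [0.5889, -0.3451, 0.1673]
orientation: [0.707, 0.707, -0.0, -0.0]
ft_force: [1.0, -1.1, -1.2]
gripper_width: 0.577
grip_force: 15.0
```

Run:
```python
from h import *
s=telemetry.state(); print(s['position'],goto([.5405,.151,.12],0.))
```

```text
[ 0.58888696 -0.34508659  0.1672674 ] (array([ 0.496 , -0.0486,  0.0475]), array([-0., -0., -0.]))
```

Call:
send_rows:
  rows:
    - [[0.4, 0.03, -0.003, 0, 0, 0, 0], [0.4, 0.08, -0.008, 0, 0, 0, 0], [0.4, 0.13, -0.013, 0, 0, 0, 0], [0.4, 0.18, -0.018, 0, 0, 0, 0], [0.4, 0.23, -0.023, 0, 0, 0, 0], [0.4, 0.28, -0.028, 0, 0, 0, 0], [0.4, 0.33, -0.033, 0, 0, 0, 0], [0.4, 0.38, -0.038, 0, 0, 0, 0]]

```text
t: 27.75
position: [0.5509, 0.0363, 0.1663]
orientation: [0.707, 0.707, 0.0, 0.0]
ft_force: [0.8, 0.4, -0.9]
gripper_width: 0.579
grip_force: 15.0
```

Call:
send_rows:
  rows:
    - [[0.4, 0.05, -0.005, 0, 0, 0, 0], [0.4, 0.09, -0.009, 0, 0, 0, 0], [0.4, 0.11, -0.011, 0.01, 0, 0, 0], [0.4, 0.115, -0.011, 0.03, 0, 0, 0], [0.4, 0.115, -0.011, 0.05, 0, 0, 0], [0.4, 0.115, -0.011, 0.07, 0, 0, 0], [0.4, 0.115, -0.011, 0.08, 0, 0, 0], [0.4, 0.115, -0.011, 0.08, 0, 0, 0]]

```text
t: 28.75
position: [0.5398, 0.1489, 0.0848]
orientation: [0.708, 0.707, -0.001, -0.001]
ft_force: [0.3, -0.2, -0.3]
gripper_width: 0.579
grip_force: 15.0
```

Run:
```python
from h import *
s=telemetry.state(); print(s['position'],goto([.5405,.151,.0365],0.))
```

```text
[0.53984301 0.1488842  0.08476926] (array([0.0021, 0.0008, 0.0483]), array([-0.001,  0.   , -0.001]))
```

Call:
send_rows:
  rows:
    - [[0.4, 0.002, 0.001, 0.01, 0, 0, 0], [0.4, 0.002, 0.001, 0.02, 0, 0, 0], [0.4, 0.002, 0.001, 0.03, 0, 0, 0], [0.4, 0.002, 0.001, 0.04, 0, 0, 0], [0.4, 0.002, 0.001, 0.045, 0, 0, 0], [0.4, 0.002, 0.001, 0.048, 0, 0, 0], [0.4, 0.002, 0.001, 0.048, 0, 0, 0], [0.4, 0.002, 0.001, 0.048, 0, 0, 0]]

```text
t: 29.75
position: [0.5418, 0.1517, 0.0385]
orientation: [0.707, 0.707, 0.0, 0.0]
ft_force: [1.1, -0.5, -1.1]
gripper_width: 0.582
grip_force: 15.0
```

Call:
send_rows:
  rows:
    - [[0.4, 0, 0, 0.001, 0, 0, 0], [0.4, 0, 0, 0.002, 0, 0, 0], [0.4, 0, 0, 0.002, 0, 0, 0], [0.4, 0, 0, 0.002, 0, 0, 0], [0.4, 0, 0, 0.002, 0, 0, 0], [0.4, 0, 0, 0.002, 0, 0, 0], [0.4, 0, 0, 0.002, 0, 0, 0], [0.4, 0, 0, 0.002, 0, 0, 0]]

```text
t: 30.75
position: [0.5419, 0.1518, 0.037]
orientation: [0.707, 0.707, 0.0, 0.0]
ft_force: [-3.1, -0.2, 6.9]
gripper_width: 0.58
grip_force: 15.0
```

Contact with the bench. I'll release, retreat and go to the green pot.

Call:
send_rows:
  rows:
    - [[0.74, 0, 0, 0, 0, 0, 0], [0.74, 0, 0, 0, 0, 0, 0], [0.74, 0, 0, 0, 0, 0, 0], [0.74, 0, 0, -0.01, 0, 0, 0], [0.74, 0, 0, -0.04, 0, 0, 0], [0.74, 0, 0, -0.08, 0, 0, 0], [0.8, 0, 0, -0.12, 0, 0, 0], [0.8, 0, 0, -0.13, 0, 0, 0]]

```text
t: 31.75
position: [0.5436, 0.152, 0.1703]
orientation: [0.707, 0.707, 0.003, 0.002]
ft_force: [0.5, -0.9, -0.5]
gripper_width: 0.799
grip_force: 0.0
```

Call:
send_rows:
  rows:
    - [[0.8, 0.04, 0.01, 0, 0, 0, 0], [0.8, 0.09, 0.025, 0, 0, 0, 0], [0.8, 0.14, 0.035, 0.01, 0, 0, 0], [0.8, 0.18, 0.047, 0.03, 0, 0, 0], [0.8, 0.186, 0.048, 0.05, 0, 0, 0], [0.8, 0.186, 0.048, 0.07, 0, 0, 0], [0.8, 0.186, 0.048, 0.07, 0, 0, 0], [0.8, 0.186, 0.048, 0.07, 0, 0, 0]]

```text
t: 32.75
position: [0.59, 0.3365, 0.0967]
orientation: [0.708, 0.706, 0.0, 0.0]
ft_force: [0.1, 0.3, -0.1]
gripper_width: 0.803
grip_force: 0.0
```

Run:
```python
from h import *
s=telemetry.state(); print(s['position'],goto([.5895,.3375,.032],0.))
c=cams.read_camera("wrist")
h=cv2.cvtColor(c["pixels"],cv2.COLOR_RGB2HSV); m=cv2.inRange(h,(50,150,60),(75,255,255)); n,_,st,ce=cv2.connectedComponentsWithStats(m)
i=1+np.argsort(-st[1:,4])[:3]; print(st[i],ce[i],w2pix(c,[.5895,.3375,.042]),[pix2w(c,*ce[k],.042) for k in i])
```

```text
[0.58999589 0.33652514 0.0967103 ] (array([ 0.001 , -0.0005,  0.0647]), array([ 0.   , -0.   , -0.001]))
[[ 239  189   72   71 3876]
 [   0   35   29   75 1600]] [[274.46800826 224.24303406]
 [ 11.45        74.896875  ]] (np.float64(271.81884311633286), np.float64(230.9892001723186)) [array([0.59115393, 0.34191484, 0.042     ]), array([0.44540291, 0.42917014, 0.042     ])]
```

Call:
send_rows:
  rows:
    - [[0.8, 0.0035, 0.001, 0.02, 0, 0, 0], [0.8, 0.0035, 0.001, 0.04, 0, 0, 0], [0.8, 0.0035, 0.001, 0.06, 0, 0, 0], [0.8, 0.0035, 0.001, 0.064, 0, 0, 0], [0.8, 0.0035, 0.001, 0.064, 0, 0, 0], [0.35, 0.0035, 0.001, 0.064, 0, 0, 0], [0.35, 0.0035, 0.001, 0.064, 0, 0, 0], [0.35, 0.0035, 0.001, 0.064, 0, 0, 0]]

```text
t: 33.8
position: [0.591, 0.3413, 0.0328]
orientation: [0.707, 0.707, 0.0, 0.0]
ft_force: [-0.1, 0.7, 0.3]
gripper_width: 0.526
grip_force: 0.0
```

Call:
send_rows:
  rows:
    - [[0.35, 0, 0, 0, 0, 0, 0], [0.35, 0, 0, 0, 0, 0, 0], [0.35, 0, 0, 0, 0, 0, 0], [0.35, 0, 0, 0, 0, 0, 0], [0.35, 0, 0, -0.01, 0, 0, 0], [0.35, 0, 0, -0.04, 0, 0, 0], [0.35, 0, 0, -0.08, 0, 0, 0], [0.35, 0, 0, -0.1, 0, 0, 0]]

```text
t: 34.8
position: [0.5917, 0.3417, 0.1351]
orientation: [0.707, 0.707, 0.002, 0.001]
ft_force: [0.6, 0.8, -0.4]
gripper_width: 0.468
grip_force: 15.0
```

Run:
```python
from h import *
s=telemetry.state(); print(s['position'],goto([.5365,.219,.1],0.))
```

```text
[0.59167168 0.3416553  0.13511201] (array([-0.1227, -0.0552,  0.0348]), array([ 0.002, -0.001, -0.   ]))
```

Call:
send_rows:
  rows:
    - [[0.35, -0.03, -0.013, 0, 0, 0, 0], [0.35, -0.07, -0.03, 0, 0, 0, 0], [0.35, -0.105, -0.047, 0, 0, 0, 0], [0.35, -0.122, -0.0545, 0.01, 0, 0, 0], [0.35, -0.122, -0.0545, 0.03, 0, 0, 0], [0.35, -0.122, -0.0545, 0.05, 0, 0, 0], [0.35, -0.122, -0.0545, 0.07, 0, 0, 0], [0.35, -0.122, -0.0545, 0.08, 0, 0, 0]]

```text
t: 35.8
position: [0.5349, 0.2193, 0.0494]
orientation: [0.707, 0.707, -0.001, -0.001]
ft_force: [0.0, 0.1, -1.0]
gripper_width: 0.471
grip_force: 15.0
```

Call:
send_rows:
  rows:
    - [[0.35, 0, 0, 0.005, 0, 0, 0], [0.35, 0, 0, 0.01, 0, 0, 0], [0.35, 0, 0, 0.015, 0, 0, 0], [0.35, 0, 0, 0.018, 0, 0, 0], [0.35, 0, 0, 0.02, 0, 0, 0], [0.35, 0, 0, 0.02, 0, 0, 0], [0.35, 0, 0, 0.02, 0, 0, 0], [0.35, 0, 0, 0.02, 0, 0, 0]]

```text
t: 36.8
position: [0.5363, 0.2192, 0.0325]
orientation: [0.707, 0.707, 0.0, 0.0]
ft_force: [-2.3, -0.4, 4.8]
gripper_width: 0.469
grip_force: 15.0
```

Contact again. I'll release, rise, and look from above.

Call:
send_rows:
  rows:
    - [[0.65, 0, 0, 0, 0, 0, 0], [0.65, 0, 0, 0, 0, 0, 0], [0.65, 0, 0, 0, 0, 0, 0], [0.65, 0, 0, -0.01, 0, 0, 0], [0.65, 0, 0, -0.04, 0, 0, 0], [0.65, 0, 0, -0.09, 0, 0, 0], [0.8, 0, 0, -0.14, 0, 0, 0], [0.8, 0, 0, -0.19, 0, 0, 0]]

```text
t: 37.8
position: [0.5359, 0.2191, 0.2246]
orientation: [0.707, 0.707, 0.0, 0.0]
ft_force: [0.1, -0.2, 0.4]
gripper_width: 0.785
grip_force: 0.0
```

Call:
send_rows:
  rows:
    - [[0.8, 0.05, -0.02, 0, 0, 0, 0], [0.8, 0.1, -0.04, 0, 0, 0, 0], [0.8, 0.15, -0.07, 0, 0, 0, 0], [0.8, 0.2, -0.1, 0, 0, 0, 0], [0.8, 0.25, -0.13, 0, 0, 0, 0], [0.8, 0.3, -0.16, 0, 0, 0, 0], [0.8, 0.32, -0.18, 0, 0, 0, 0], [0.8, 0.32, -0.18, 0, 0, 0, 0]]

```text
t: 38.8
position: [0.3544, 0.5408, 0.2226]
orientation: [0.706, 0.708, 0.0, -0.0]
ft_force: [0.4, -0.6, -1.1]
gripper_width: 0.803
grip_force: 0.0
```

Run:
```python
from h import *
c=cams.read_camera("top"); cv2.imwrite("pics/topE.png",cv2.resize(c["pixels"][140:310,80:360][:,:,::-1],None,fx=2.85,fy=2.85,interpolation=cv2.INTER_CUBIC))
```

```text
(no output)
```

View pics/topE.png

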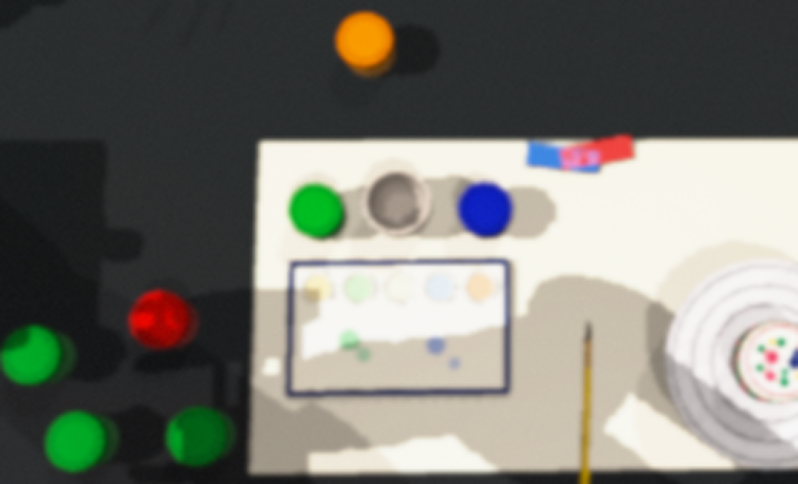

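The top view shows green (316,210), cup (397,203) and blue (486,209) standing upright in a row behind the palette (290–510, 262–393). The lidded box is on the wheel, and the red and ochre pots have not moved.

Run:
```python
from h import *
c=cams.read_camera("top")
for n,U,V,z in(("g",316,210,.042),("c",397,203,.048),("b",486,209,.042)): print(n,pix2w(c,U/2.85-.3+80,V/2.85-.3+140,z).round(3))
print(order.sign_off())
```

```text
g [0.534 0.215 0.042]
c [0.538 0.15  0.048]
b [0.534 0.08  0.042]
the job is handed in; nothing more can be done
None
```

The job is handed in: the box stands closed on the wheel, and the last top-camera reading put the green pot, cup and blue pot within 5 mm of their places behind the palette, with the ochre and red pots left alone (verdict not shown to me).

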